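Load the orbital shaker with four sample jars

ROBOT

A 7-joint arm with a two-finger parallel gripper is mounted at the origin on a cart in front of the work surface, level with it; the furniture and walls round the work are solid. World frame = base frame: x ahead of the robot, y to its left, z up, the work surface at z = 0. Lengths are in m, angles in rad, forces in N, time in s.
With the tool pointing down it reaches from about 0.35 to 0.9 m from the base axis. Payload 19.9 kg.
Tool frame: the origin (TCP) lies between the finger pads; the fingertips stand 19 mm ahead of it and the grasp point (between the pads) is the TCP; z points along the fingers, y is the line along which they close (so a half turn about z gives the same grasp; the last joint's range is limited). The gripper opens to 94 mm and grips with 3 to 60 N. Pads are 16 mm wide; open, the fingers measure 119 mm over their backs; the gripper's body (75 mm by 177 mm) begins 78 mm behind the grasp point.
Start: joints at [-1.363, 0.417, -0.01, 1.614, 0.005, 1.111, -0.053], TCP at [0.154, 0.606, 0.224] pointing down, gripper open.
Joint ranges: [-2.81, 2.81], [-0.39, 2.02], [-1.27, 1.25], [0.06, 2.57], [-1.19, 4.33], [0.19, 2], [-2.82, 2.82]. Speed limits (rad/s): [1.89, 1.89, 2.39, 2.39, 3.01, 3.01, 3.01].

INTERFACE

Orientations are given as a 3x3 rotation matrix whose columns are the frame's x, y, z axes.
In Python, from rig import robot gives the robot as it stands. Calls block until the motion is done:
- robot.move_ptp(position, orientation): joint-space move of the TCP to a pose.
- robot.move_linear(position, velocity=0.15, frame=None, threshold=None): straight line of the TCP; frame=None keeps the orientation; velocity is the mean speed in m/s. With threshold (N) it stops when the force on the tool has changed by that much, and returns True; else False.
- robot.goto_joints(angles): joint-space move.
- robot.gripper_to(opening): finger opening in m; the grip force is fixed at half the most; returns when the fingers have stopped.
- robot.pause(seconds).
- robot.ik(position, orientation): joint angles nearest the present ones, or None.
- robot.get_state(): the state.
- robot.grab_frame(name): name is "scene" or "top"; returns the picture (480x640x3 uint8, red, green, blue); there is no depth.
- robot.camera_info(name): a dict with "fx", "fy", "cx", "cy" (pixels), "dist" ([k1, k2, p1, p2, k3] as OpenCV has them; the pictures are not rectified), "rvec" (rotation vector, rad) and "tvec" (3), from world to camera coordinates, as OpenCV has them. Camera axes: x right, y down, z forward; pixel columns grow to the right and rows downward; lengths in m; the calibration is good to about 2 mm. A picture is of the moment at which its call begins. camera_info takes no time and is no camera call.
A pose or a line that the arm cannot do raises robot.PlanningError and nothing moves.
- robot.sign_off(): hands the job in; it is judged then, once.
The state is a dict: "time": time; "qpos": joint angles; "joint_vel": joint speeds; "effort": joint torques, N m; "ee_pos": TCP position; "tool_rot": TCP orientation; "force": force on the tool from outside, world axes, zero at the start; "moment": the same for the moment, N m; "opening": finger opening in m; "grasp_force": force on a finger pad.
Only numpy, scipy, OpenCV 4.12 (cv2) and the standard library are available. Lean on these libraries where they do the work, as an engineer would, in place of code of your own. Each camera call takes 0.05 s, during which the arm holds its last target. There are 200 camera calls.

TASK

Load the orbital shaker for the next run: press each of the four sample jars that stand together beside the shaker, the right way up, down into the spring holder whose base pad has the colour of the jar's lid, until the jar stands fully home on the pad. Carry the jars upright and leave the beaker and the timer where they are.

Things in the scene. Friction and masses are not known exactly. Their poses are not given: they have to be found in the camera images.
- jar_white: closed sample jar with a white ribbed screw lid and a white body; round, 49 mm diameter over lid and body, 58 mm tall, the lid is the top 14 mm; 0.09 to 0.16 kg. Stands near the three others between shaker and timer (the jars at the back of the bench are not meant). Origin: centre of the underside, z up. Grip it round the lid.
- jar_blue: closed sample jar with a blue ribbed screw lid and a white body; round, 49 mm diameter over lid and body, 58 mm tall, the lid is the top 14 mm; 0.09 to 0.16 kg. Stands near the three others between shaker and timer (the jars at the back of the bench are not meant). Origin: centre of the underside, z up. Grip it round the lid.
- jar_red: closed sample jar with a red ribbed screw lid and a white body; round, 57 mm diameter over lid and body, 76 mm tall, the lid is the top 14 mm; 0.09 to 0.16 kg. Stands near the three others between shaker and timer (the jars at the back of the bench are not meant). Origin: centre of the underside, z up. Grip it round the lid.
- jar_black: closed sample jar with a black ribbed screw lid and a white body; round, 63 mm diameter over lid and body, 90 mm tall, the lid is the top 14 mm; 0.09 to 0.16 kg. Stands near the three others between shaker and timer (the jars at the back of the bench are not meant). Origin: centre of the underside, z up. Grip it round the lid.
- holder_white: fixed spring holder for the 49 mm jar with the white lid: round white base pad, 101 mm diameter, 6 mm thick. Origin: centre of the pad's underside, on the shaker's platform, z up; a seated jar's underside is at z = 6 mm. Four spring-loaded steel jaws at 45 degrees between its x and y axes; their flared lips, 34 mm above the platform, are about 7 mm wider all round than the jar.
- holder_blue: fixed spring holder for the 49 mm jar with the blue lid: round blue base pad, 101 mm diameter, 6 mm thick. Origin: centre of the pad's underside, on the shaker's platform, z up; a seated jar's underside is at z = 6 mm. All holders alike but for size: 14 mm below the lips the jaws narrow to 1 mm inside the jar's wall, so the jar won't drop in: press it down (a few N) onto the pad.
- holder_red: fixed spring holder for the 57 mm jar with the red lid: round red base pad, 109 mm diameter, 6 mm thick. Origin: centre of the pad's underside, on the shaker's platform, z up; a seated jar's underside is at z = 6 mm. The holders sit in a square, 124 mm apart, in any arrangement, on a fixed white shaker centred under them: platform 262 x 268 mm, top 72 mm above the bench.
- holder_black: fixed spring holder for the 63 mm jar with the black lid: round black base pad, 115 mm diameter, 6 mm thick. Origin: centre of the pad's underside, on the shaker's platform, z up; a seated jar's underside is at z = 6 mm. The shaker's housing is 300 mm wide, with a 60 mm control panel on the robot's side, no higher than the platform.
- beaker: bystander: clear glass 100 ml beaker, 60 mm wide, 70 mm tall, standing near the shaker's far left corner. Origin: centre of the underside.
- timer_unit: bystander: small white digital timer lying flat, 66 x 66 x 18 mm, just left of the jars. Origin: centre of the underside.

How it is judged:
By the outcome, as a careful person would: the job done as asked, in the order asked, and still so for the second after the job is handed in, with the robot touching nothing.
It also fails if it takes over 109 s, if anything falls off the work surface, if the arm or the gripper's body presses on something with over 40 N, if the wrist force passes 120 N, or if a joint passes its speed limit or range.

## Working session

There is one attempt and no reset: what is moved stays moved. The work goes in short steps, each a Python script; the robot and the scene stay as the last script left them, time stands still between calls to the robot, and variables do not carry over. Pictures are saved under pics/ and viewed, at most 14 in all, crops included, and the job is handed in when it is done.

```bash
mkdir -p pics; ls; python3 - <<'E'
from rig import robot
import cv2
for n in("scene","top"):
    im=robot.grab_frame(n); cv2.imwrite(f"pics/{n}0.png",im[:,:,::-1])
    print(robot.camera_info(n))
s=robot.get_state(); print(s["time"],s["force"],s["opening"]); print(s["tool_rot"])
E
```

```text
pics
{'fx': 579.8136967953892, 'fy': 579.8136967953892, 'cx': 322.37532666729317, 'cy': 241.29977563954753, 'dist': array([-0.03166849,  0.        ,  0.        ,  0.        ,  0.        ]), 'rvec': array([ 2.28910182, -0.72940435,  0.30597567]), 'tvec': array([-0.42495995,  0.33326848,  1.21821956])}
{'fx': 542.74996414902, 'fy': 542.74996414902, 'cx': 327.4097266383837, 'cy': 243.20540354374373, 'dist': array([-0.11514858,  0.        ,  0.        ,  0.        ,  0.        ]), 'rvec': array([ 2.1810101 , -2.03714103,  0.21053142]), 'tvec': array([0.03084616, 0.57435349, 1.13001346])}
0.1 [ 0.33481898 -0.56052595  0.09472208] 0.09400108022630546
[[-9.69216307e-01  2.46210731e-01 -1.60091850e-04]
 [ 2.46210761e-01  9.69215743e-01 -1.05130599e-03]
 [-1.03679276e-04 -1.05835925e-03 -9.99999435e-01]]
```

View pics/top0.png

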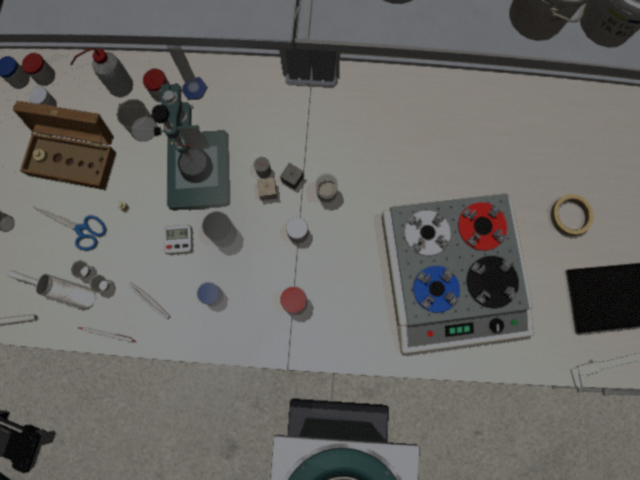

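View pics/scene0.png

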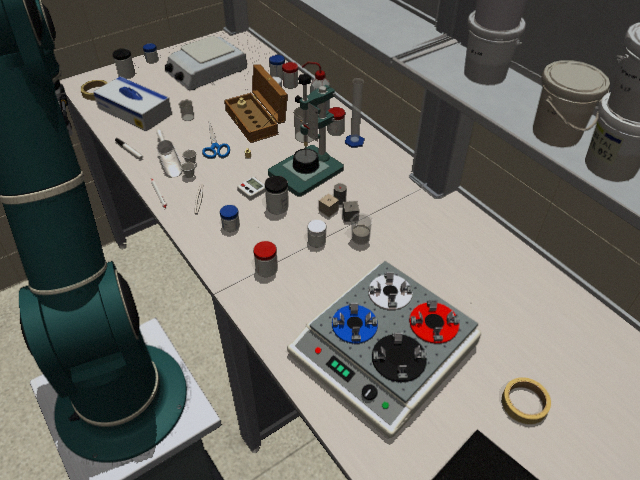

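```bash
python3 - <<'E'
import cv2,numpy as np
t=cv2.imread("pics/top0.png"); s=cv2.imread("pics/scene0.png")
a=cv2.resize(t[170:330,160:350],None,fx=4,fy=3.6,interpolation=cv2.INTER_CUBIC)
cv2.imwrite("pics/c1.png",cv2.convertScaleAbs(a,alpha=1.6,beta=20))
b=cv2.resize(t[185:325,380:535],None,fx=4,fy=4,interpolation=cv2.INTER_CUBIC)
cv2.imwrite("pics/c2.png",cv2.convertScaleAbs(b,alpha=1.5,beta=20))
E
```

```text
(no output)
```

View pics/c1.png

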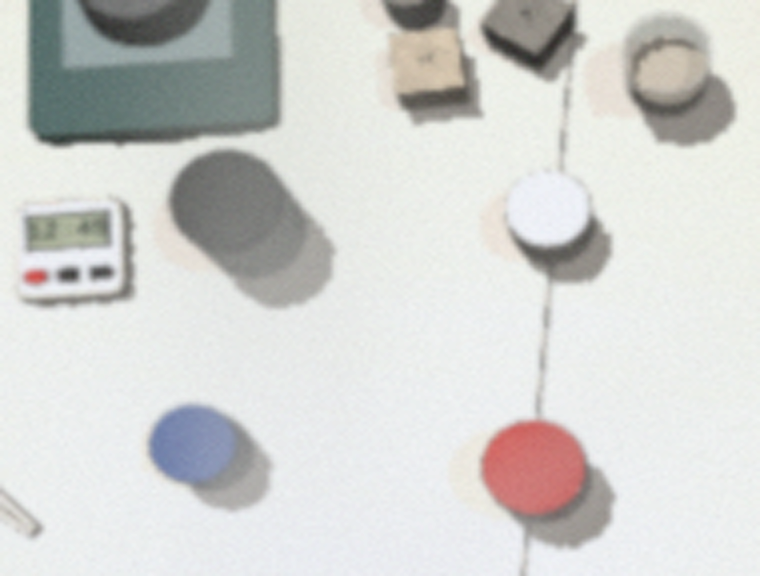

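View pics/c2.png

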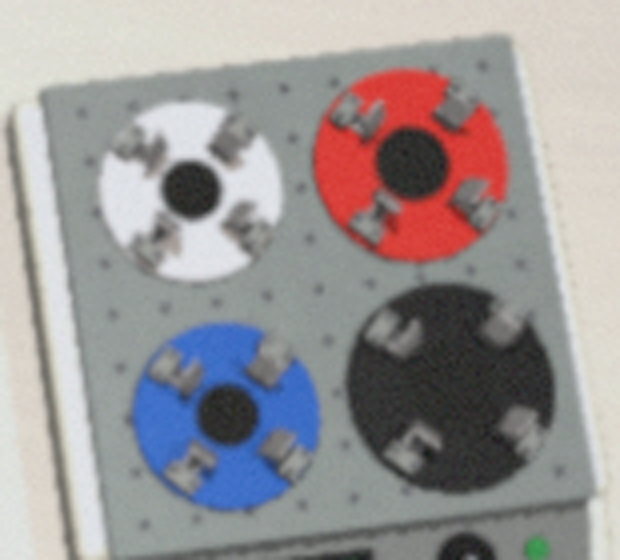

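```bash
cat > h.py <<'E'
import cv2,numpy as np
from scipy.optimize import least_squares
from rig import robot
def cam(n):
    i=robot.camera_info(n); R=cv2.Rodrigues(i["rvec"])[0]
    K=np.array([[i["fx"],0,i["cx"]],[0,i["fy"],i["cy"]],[0,0,1]])
    return K,i["dist"],R,-R.T@i["tvec"],i
def toplane(n,px,z):
    K,d,R,C,_=cam(n)
    u=cv2.undistortPoints(np.float64(px).reshape(-1,1,2),K,d)[:,0]
    r=np.c_[u,np.ones(len(u))]@R
    return (C+r*((z-C[2])/r[:,2])[:,None])[:,:2]
def topix(n,p):
    K,d,R,C,i=cam(n)
    return cv2.projectPoints(np.float64(p).reshape(-1,1,3),i["rvec"],i["tvec"],K,d)[0][:,0]
def blob(m,c):
    """largest contour near pixel c"""
    cs=cv2.findContours(m.astype(np.uint8),cv2.RETR_EXTERNAL,cv2.CHAIN_APPROX_NONE)[0]
    cs=[q for q in cs if cv2.contourArea(q)>60]
    return max(cs,key=lambda q:cv2.pointPolygonTest(q,tuple(map(float,c)),True)) if cs else None
def disc(n,cont,z,r,far=0.):
    """circle of known radius through the hull points on the side away from the camera"""
    h=toplane(n,cv2.convexHull(cont)[:,0],z); nad=cam(n)[3][:2]; c=h.mean(0)
    for _ in range(6):
        u=c-nad; u/=np.linalg.norm(u)
        s=h[(h-c)@u>far*r]
        c=least_squares(lambda c:np.linalg.norm(s-c,axis=1)-r,c,loss="soft_l1",f_scale=.001).x
    return c,np.abs(np.linalg.norm(s-c,axis=1)-r).mean()*1e3,len(s)
E
cat > m.py <<'E'
from h import *
def masks(im):
    f=cv2.GaussianBlur(im,(3,3),0).astype(int); r,g,b=f[...,0],f[...,1],f[...,2]; v=f.max(2)
    return dict(red=(r>1.6*g)&(r>60),blue=(b>1.25*r)&(b>60),black=v<75,white=(f.min(2)>150)&(b>=r-2)),f
px={"top":dict(jar=dict(white=(297,228),blue=(208,292),red=(293,300),black=(215,222)),
     pad=dict(white=(415,226),blue=(436,305),red=(483,242),black=(495,283))),
    "scene":dict(jar=dict(white=(317,228),blue=(230,212),red=(265,248),black=(275,185)),
     pad=dict(white=(390,304),blue=(355,337),red=(435,336),black=(399,358)))}
H=dict(white=.058,blue=.058,red=.076,black=.09); D=dict(white=49,blue=49,red=57,black=63)
for n in px:
    im=robot.grab_frame(n); M,f=masks(im)
    for k in px[n]:
        for c,p in px[n][k].items():
            q=blob(M[c],p); print(n,k,c,im[p[1],p[0]],end=" ")
            if q is None or cv2.pointPolygonTest(q,p,True)<-6: print("none");continue
            z,r=(H[c],D[c]/2e3) if k=="jar" else (.078,(D[c]+52)/2e3)
            print(cv2.boundingRect(q),*disc(n,q,z,r,0))
print(cam("top")[3],cam("scene")[3])
E
python3 m.py
```

```text
top jar white [137 138 141] none
top jar blue [ 69  77 100] (198, 283, 20, 21) [0.44299686 0.31803614] 1.3631773400760994 10
top jar red [117  63  63] (281, 288, 25, 24) [0.43840966 0.13260534] 1.3295443020527498 10
top jar black [60 61 60] (203, 213, 33, 30) [0.58629552 0.30970516] 1.105526906110692 10
top pad white [113 114 116] none
top pad blue [ 29  60 120] (412, 265, 49, 48) [ 0.48560443 -0.1697542 ] 0.5307660410564722 12
top pad red [131  28  24] (458, 202, 49, 49) [ 0.62929013 -0.26649479] 0.42158639191015385 13
top pad black [15 18 16] (464, 253, 56, 57) [ 0.50889116 -0.29207369] 1.0369234738957833 13
scene jar white [205 208 213] (308, 220, 18, 12) [0.6011451  0.13807929] 1.1166303692312929 9
scene jar blue [ 35  61 127] (220, 205, 18, 12) [0.44393628 0.31996385] 0.4507910679281804 7
scene jar red [159  22  17] (254, 241, 22, 17) [0.44177087 0.13141107] 0.4419043428159241 9
scene jar black [27 26 21] (249, 166, 94, 47) [0.76018196 0.24101707] 1.1657341758564144e-11 2
scene pad white [93 97 93] (370, 275, 18, 33) [ 0.60599651 -0.14671871] 3.0924834299481008 5
scene pad blue [129 133 128] (331, 304, 48, 40) [ 0.4877473  -0.16708819] 0.20095753255758886 13
scene pad red [84 87 89] (409, 302, 51, 42) [ 0.63160273 -0.26698132] 0.2456716700982321 12
scene pad black [21 19 18] (372, 335, 55, 48) [ 0.50935599 -0.29086824] 0.44769376730616395 11
[0.32877621 0.05388605 1.22342402] [-0.01269434 -0.72740741  1.11643855]
```

```bash
python3 - <<'E'
from h import *
t=robot.grab_frame("top");s=robot.grab_frame("scene")
print(t[228,278:316:2].tolist());print(t[212:246:2,297].tolist())
print("blk",t[222,196:240:2].tolist())
print("sw",s[228,300:334:2].tolist());print("sb",s[172:200:1,276].tolist());print(s[185,256:294:2].tolist());print(t[293,192:224:2].tolist())
E
```

```text
[[134, 135, 133], [135, 135, 131], [135, 131, 125], [134, 129, 122], [126, 124, 123], [137, 138, 141], [136, 138, 141], [136, 138, 142], [137, 138, 142], [135, 137, 140], [135, 137, 140], [135, 137, 140], [135, 136, 140], [134, 136, 139], [127, 127, 131], [116, 117, 114], [135, 136, 135], [137, 138, 135], [136, 138, 134]]
[[136, 138, 132], [135, 138, 133], [130, 131, 127], [133, 134, 137], [134, 136, 139], [136, 137, 141], [136, 138, 141], [135, 136, 141], [136, 138, 142], [137, 137, 142], [135, 136, 140], [133, 135, 138], [133, 134, 137], [89, 88, 87], [49, 48, 47], [48, 48, 44], [61, 60, 58]]
blk [[133, 134, 130], [133, 135, 131], [131, 133, 130], [105, 107, 105], [53, 54, 53], [57, 58, 56], [56, 56, 55], [58, 60, 57], [58, 58, 57], [61, 61, 59], [62, 61, 60], [61, 61, 60], [64, 63, 64], [63, 62, 62], [66, 68, 66], [64, 65, 64], [64, 63, 63], [72, 73, 72], [112, 112, 111], [130, 132, 129], [131, 133, 130], [132, 134, 130]]
sw [[194, 184, 176], [194, 184, 175], [190, 182, 173], [190, 182, 172], [104, 100, 101], [205, 206, 213], [205, 207, 212], [199, 204, 210], [204, 207, 213], [204
[... 333 characters left out ...]
27, 22, 26], [30, 28, 27], [23, 20, 17], [24, 22, 21], [23, 18, 23], [7, 7, 7], [0, 0, 0], [47, 44, 43], [104, 101, 93], [67, 66, 60], [72, 69, 64], [75, 72, 65], [72, 73, 66], [73, 72, 68]]
[[78, 86, 69], [88, 95, 80], [86, 92, 75], [157, 158, 152], [144, 145, 144], [24, 17, 20], [30, 25, 27], [27, 25, 27], [30, 30, 25], [25, 23, 20], [20, 18, 13], [25, 22, 22], [26, 24, 23], [25, 24, 23], [28, 23, 27], [12, 8, 10], [39, 55, 52], [48, 78, 71], [49, 77, 71]]
[[135, 136, 137], [134, 134, 134], [122, 122, 119], [64, 71, 95], [62, 71, 95], [65, 73, 97], [64, 73, 96], [68, 77, 99], [68, 76, 99], [73, 81, 100], [76, 81, 101], [75, 82, 102], [76, 84, 102], [74, 78, 89], [76, 77, 78], [80, 81, 80]]
```

```bash
python3 - <<'E'
s=open("m.py").read()
s=s.replace("def masks(im):","def masks(im,n):").replace("masks(im);","masks(im)".replace("(im)","(im);")).replace("M,f=masks(im);;","M,f=masks(im,n)").replace("M,f=masks(im);","M,f=masks(im,n)")
s=s.replace("black=v<75","black=v<(95 if n=='top' else 36)").replace("white=(f.min(2)>150)&(b>=r-2)","white=(f.min(2)>(90 if n=='top' else 170))&(b>=r+2)")
s=s.replace("disc(n,q,z,r,0)","disc(n,q,z,r-.001,0)")
s=s.replace("pad=dict(white=(415,226)","pad=dict(white=(428,218)").replace("pad=dict(white=(390,304)","pad=dict(white=(375,295)")
open("m.py","w").write(s)
E
python3 m.py
```

```text
Traceback (most recent call last):
  File "m.py", line 11, in <module>
    im=robot.grab_frame(n); M,f=masks(im)
                                ~~~~~^^^^
TypeError: masks() missing 1 required positional argument: 'n'
```

```bash
sed -i 's/M,f=masks(im)/M,f=masks(im,n)/' m.py; python3 m.py
```

```text
top jar white [133 137 140] (287, 217, 20, 21) [0.60165247 0.14081685] 0.9555057194876792 7
top jar blue [68 77 98] (198, 283, 20, 21) [0.44300046 0.31962992] 0.8209473024182472 9
top jar red [115  62  60] (281, 288, 25, 24) [0.43941411 0.13328933] 0.891143082816219 10
top jar black [59 60 58] (202, 212, 40, 41) [0.58831832 0.31260685] 0.1256627837490135 11
top pad white [136 138 141] (413, 209, 39, 47) [ 0.60901007 -0.14745509] 0.7790423727421572 13
top pad blue [ 32  63 121] (412, 265, 49, 48) [ 0.48615247 -0.17070578] 0.9215760973906162 12
top pad red [133  30  25] (458, 202, 49, 49) [ 0.6303051 -0.2672363] 0.4111445333089877 12
top pad black [19 20 18] (390, 195, 138, 151) [ 0.64630706 -0.29936887] 1.9074290407198833 3
scene jar white [202 205 211] (309, 220, 16, 12) [0.602054   0.13775328] 0.34606762063237934 7
scene jar blue [ 31  63 126] (220, 205, 18, 13) [0.44476779 0.32103034] 0.17238004408256524 7
scene jar red [159  20  13] (254, 241, 22, 18) [0.44236543 0.13249272] 0.2409266947481477 8
scene jar black [31 28 26] (266, 173, 22, 20) [0.58618269 0.31335434] 4.561205361033775 5
scene pad white [194 195 202] (371, 291, 17, 16) [ 0.5249358  -0.15969541] 9.900335958996738 10
scene pad blue [127 132 128] (331, 304, 47, 40) [ 0.4885005  -0.16607648] 0.4170969845186037 13
scene pad red [81 84 82] (409, 302, 51, 42) [ 0.6325438  -0.26617234] 0.5376292640645634 13
scene pad black [24 23 24] (373, 336, 53, 46) [ 0.50766172 -0.2927146 ] 0.7370073718763396 13
[0.32877621 0.05388605 1.22342402] [-0.01269434 -0.72740741  1.11643855]
```

```bash
cat > p.py <<'E'
from h import *
A=dict(white=(.609,-.1475),blue=(.4873,-.1685),red=(.6313,-.2667),black=(.5085,-.292))
J=dict(white=(.6019,.1393),blue=(.4439,.3203),red=(.4409,.1329),black=(.5878,.3128))
H=dict(white=.058,blue=.058,red=.076,black=.09); D=dict(white=.049,blue=.049,red=.057,black=.063)
L=dict(blue=(-1,1),black=(-1,-1),red=(1,-1),white=(1,1))
sq=lambda v:{k:v[:2]+.062*np.array([[np.cos(v[2]),-np.sin(v[2])],[np.sin(v[2]),np.cos(v[2])]])@L[k] for k in L}
v=least_squares(lambda v:np.concatenate([sq(v)[k]-A[k] for k in L]),[.56,-.22,.18]).x
P=sq(v); th=v[2]
def R(s=1): # closing axis along shaker y
    y=s*np.array([-np.sin(th),np.cos(th),0]); z=np.array([0,0,-1.]); return np.c_[np.cross(y,z),y,z]
G=.005
def st(*k):
    s=robot.get_state(); print(*k,"t%.1f"%s["time"],np.round(s["ee_pos"],4),"F",np.round(s["force"],1),"open %.4f"%s["opening"],"g %.1f"%s["grasp_force"]); return s
def pick(c):
    x,y=J[c]; up=.19+H[c]-G
    robot.gripper_to(D[c]+.026)
    robot.move_ptp([x,y,up],O()); robot.move_linear([x,y,H[c]-G],.12); st("at",c)
    robot.gripper_to(D[c]-.012); st("grip",c); robot.move_linear([x,y,up],.15); st("lift",c)
def place(c):
    x,y=P[c]; up=.19+H[c]-G; h=.078+H[c]-G
    robot.move_linear([x,y,up],.2); robot.move_linear([x,y,h+.036],.12); st("above",c)
    hit=robot.move_linear([x,y,h-.001],.03,threshold=35); st("pressed",c,hit,"want z %.4f"%h)
def release(c):
    robot.gripper_to(D[c]+.018); s=st("open"); p=s["ee_pos"]; robot.move_linear([p[0],p[1],.285],.15)
def O():
    y=robot.get_state()["tool_rot"][:,1]; return R(1 if y@R()[:,1]>0 else -1)
E
python3 - <<'E'
from p import *
print(v,{k:(P[k].round(4),((P[k]-A[k])*1e3).round(1)) for k in P})
for c in J: print(c,robot.ik([*J[c],.19+H[c]],O()),robot.ik([*P[c],.19+H[c]],O()))
pick("white")
im=robot.grab_frame("scene"); cv2.imwrite("pics/w1.png",im[100:400,150:550,::-1])
E
```

```text
[ 0.559025   -0.218675    0.18227279] {'blue': (array([ 0.4868, -0.1689]), array([-0.5, -0.4])), 'black': (array([ 0.5093, -0.2909]), array([0.8, 1.1])), 'red': (array([ 0.6312, -0.2684]), array([-0.1, -1.7])), 'white': (array([ 0.6088, -0.1465]), array([-0.2,  1. ]))}
white [-0.52318674  0.39658335  0.32573122  1.6157657  -0.1357418   1.15157085
  1.58743778] [-0.39315238  0.50875165  0.81893045  1.60520753 -0.39168464  1.19981271
  2.25982216]
blue [-0.77691546  0.25601912  0.1139027   1.78550897 -0.03226993  1.10186263
  1.10096223] [-0.64387429  0.3615825   1.13871367  1.88217701 -0.36330564  1.12898431
  2.38308768]
red [-0.71932909  0.07316128  0.38009439  1.96478228 -0.0302963   1.10903707
  1.42641346] [-0.22641109  0.66880857  0.95627767  1.41865934 -0.54818798  1.33412285
  2.50715283]
black [-0.64770937  0.45339663  0.16099271  1.44072889 -0.07397335  1.2533846
  1.27345165] [-0.35233611  0.52546436  1.1562901   1.67283378 -0.50021459  1.27752317
  2.65772661]
at white t5.0 [0.6022 0.1394 0.0536] F [-0.3  0.3  0.3] open 0.0746 g 0.0
grip white t5.6 [0.602  0.1394 0.0531] F [0.2 0.4 0.8] open 0.0465 g 29.9
lift white t7.0 [0.6015 0.1392 0.2421] F [-0.3 -0.3 -1.9] open 0.0467 g 29.9
```

View pics/w1.png

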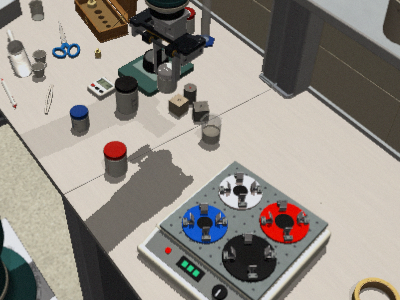

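```bash
python3 - <<'E'
from p import *
place("white")
print(robot.get_state()["moment"].round(2), robot.get_state()["qpos"].round(2))
im=robot.grab_frame("scene"); cv2.imwrite("pics/w2.png",cv2.resize(im[190:400,280:500,::-1],None,fx=2.5,fy=2.5))
E
```

```text
above white t9.4 [ 0.6091 -0.1465  0.1677] F [-0.5  0.4 -1.3] open 0.0465 g 29.9
pressed white False want z 0.1310 t10.8 [ 0.6089 -0.1464  0.1309] F [-6.7  1.7 14.7] open 0.0465 g 30.0
[ 0.47  1.65 -0.04] [-0.09  0.54  0.38  1.7  -0.24  0.94  2.13]
```

View pics/w2.png

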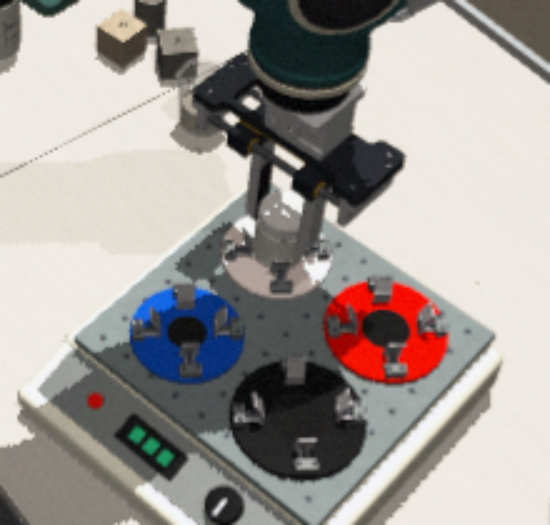

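```bash
cat >> p.py <<'E'
def tamp(c):
    x,y=P[c]; top=.078+H[c]
    robot.gripper_to(.0); robot.move_linear([x,y,top+.019+.012],.15)
    hit=robot.move_linear([x,y,top+.019-.003],.02,threshold=22); s=st("tamp",c,hit)
    print("   lid top %.4f want %.4f"%(s["ee_pos"][2]-.019,top))
    robot.move_linear([x,y,.285],.15)
E
python3 - <<'E'
from p import *
release("white"); tamp("white")
im=robot.grab_frame("scene"); cv2.imwrite("pics/w3.png",cv2.resize(im[190:400,280:500,::-1],None,fx=2.5,fy=2.5))
E
```

```text
open t11.4 [ 0.6088 -0.1465  0.1299] F [-0.3 -0.2 -0.1] open 0.0669 g 0.0
tamp white True t15.2 [ 0.6091 -0.1465  0.1558] F [-3.6  1.8 10.8] open 0.0007 g 5.3
   lid top 0.1368 want 0.1360
```

View pics/w3.png

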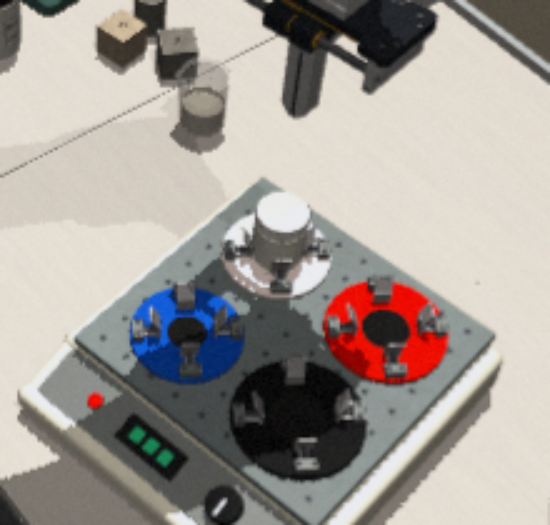

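```bash
sed -i 's/h-.001\],.03,threshold=35/h-.003],.03,threshold=45/; s/019-.003\],.02,threshold=22/019-.004],.02,threshold=40/' p.py; python3 - <<'E'
from p import *
tamp("white")
pick("red"); place("red"); release("red"); tamp("red")
im=robot.grab_frame("scene"); cv2.imwrite("pics/r1.png",cv2.resize(im[150:400,200:500,::-1],None,fx=2.3,fy=2.3))
E
```

```text
tamp white True t18.0 [ 0.6094 -0.1467  0.1559] F [-4.8  1.7 12.1] open 0.0007 g 5.8
   lid top 0.1369 want 0.1360
at red t23.3 [0.4412 0.133  0.0715] F [ 0.1  0.4 -0.1] open 0.0830 g 0.0
grip red t23.9 [0.4409 0.133  0.071 ] F [ 0.1  0.7 -0.2] open 0.0546 g 30.0
lift red t25.3 [0.4405 0.1328 0.2603] F [-0.5 -0.1 -1.1] open 0.0549 g 30.0
above red t28.4 [ 0.6315 -0.2686  0.1857] F [-0.6 -0.1 -0.5] open 0.0546 g 30.0
pressed red False want z 0.1490 t29.9 [ 0.6316 -0.268   0.1486] F [-14.8   9.9  33.9] open 0.0544 g 30.0
open t30.4 [ 0.6312 -0.2685  0.1458] F [0.9 0.1 0.1] open 0.0747 g 0.0
tamp red True t34.2 [ 0.6319 -0.2689  0.173 ] F [-3.8  1.3  9.5] open 0.0007 g 5.1
   lid top 0.1540 want 0.1540
```

View pics/r1.png

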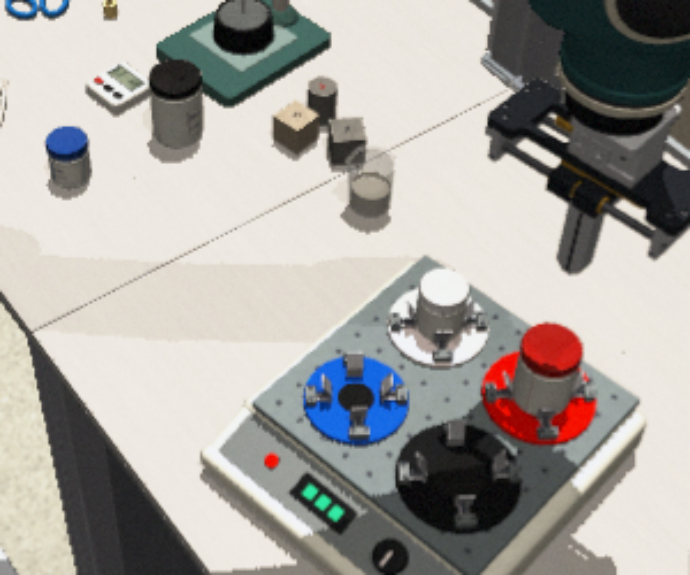

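```bash
sed -i 's/hit=robot.move_linear(\[x,y,top+.019-.004\],.02,threshold=40)/hit=robot.move_linear([x,y,top+.019-.003],.02)/' p.py; python3 - <<'E'
from p import *
tamp("white")
pick("black"); place("black"); release("black"); tamp("black")
im=robot.grab_frame("scene"); cv2.imwrite("pics/k1.png",cv2.resize(im[150:400,200:500,::-1],None,fx=2.3,fy=2.3))
E
```

```text
tamp white False t37.5 [ 0.6101 -0.147   0.1556] F [-14.3   4.3  50.2] open 0.0007 g 24.9
   lid top 0.1366 want 0.1360
at black t43.4 [0.5881 0.313  0.0856] F [ 0.1  0.1 -0.7] open 0.0891 g 0.0
grip black t43.9 [0.5878 0.3129 0.0851] F [-0.7  0.1  1.4] open 0.0614 g 30.0
lift black t45.4 [0.5875 0.3127 0.2741] F [-0.2  0.5 -1.7] open 0.0612 g 30.0
above black t49.3 [ 0.5096 -0.2912  0.1996] F [ 0.1 -0.7 -0.7] open 0.0611 g 30.0
pressed black True want z 0.1630 t50.5 [ 0.5094 -0.2915  0.163 ] F [-3.2  1.1  9.4] open 0.0615 g 30.0
open t51.0 [ 0.509  -0.2912  0.1623] F [-1.   0.   0.3] open 0.0813 g 0.0
tamp black False t54.9 [ 0.5108 -0.2919  0.1877] F [-11.4   9.5  56. ] open 0.0007 g 27.8
   lid top 0.1687 want 0.1680
```

View pics/k1.png

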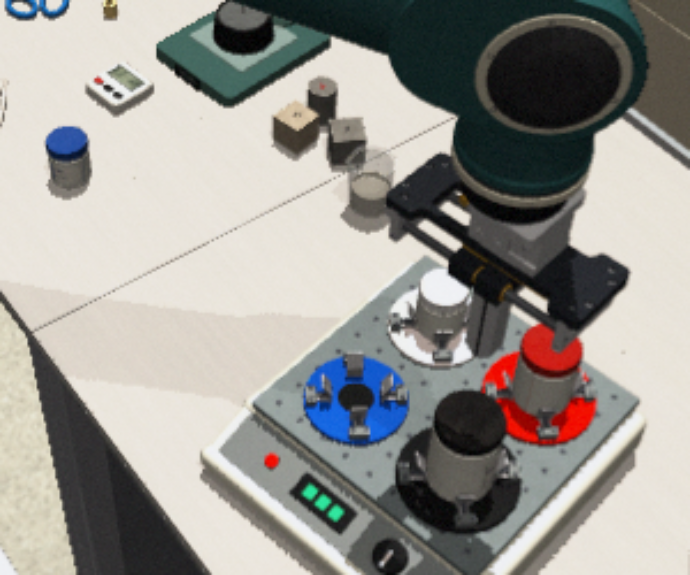

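```bash
python3 - <<'E'
from p import *
pick("blue"); place("blue"); release("blue"); tamp("blue"); tamp("red")
robot.move_ptp([.45,.15,.33],O()); st()
im=robot.grab_frame("scene"); cv2.imwrite("pics/b1.png",cv2.resize(im[150:400,200:500,::-1],None,fx=2.3,fy=2.3))
im=robot.grab_frame("top"); cv2.imwrite("pics/b2.png",im[:,:,::-1])
E
```

```text
at blue t60.9 [0.4441 0.3205 0.0535] F [0.4 0.  0.4] open 0.0750 g 0.0
grip blue t61.5 [0.444  0.3204 0.0531] F [-0.  -0.2  1.1] open 0.0472 g 30.0
lift blue t62.9 [0.4436 0.3201 0.2422] F [ 0.  -0.4 -1.2] open 0.0475 g 30.0
above blue t66.3 [ 0.4871 -0.1691  0.1675] F [ 0.3 -0.3 -1.1] open 0.0469 g 30.0
pressed blue True want z 0.1310 t67.4 [ 0.4872 -0.1681  0.1302] F [-3.7  4.1 12.4] open 0.0470 g 30.0
open t68.0 [ 0.4868 -0.1683  0.1297] F [ 0.8 -0.8 -0.1] open 0.0670 g 0.0
tamp blue False t72.1 [ 0.4886 -0.1695  0.1554] F [-18.    8.7  74. ] open 0.0003 g 36.8
   lid top 0.1364 want 0.1360
tamp red False t75.7 [ 0.632  -0.2691  0.1728] F [-8.1  4.1 32.3] open 0.0004 g 16.3
   lid top 0.1538 want 0.1540
t78.3 [0.4505 0.1493 0.33  ] F [ 0.   0.6 -0. ] open 0.0004 g 0.0
```

View pics/b1.png

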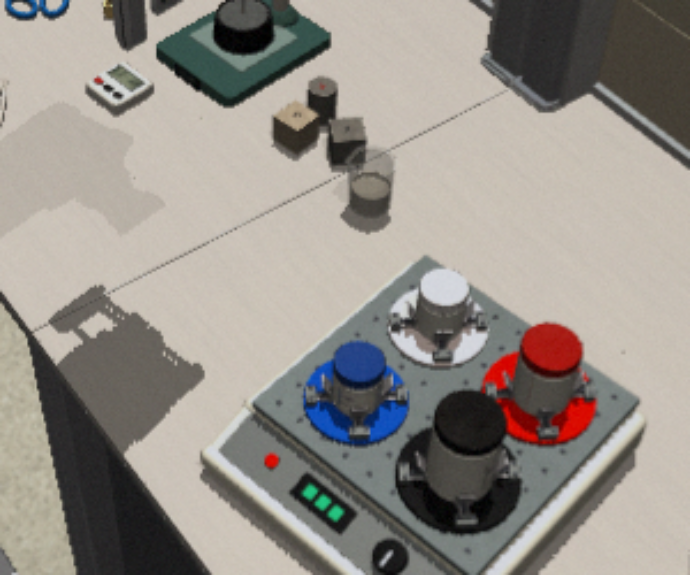

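View pics/b2.png

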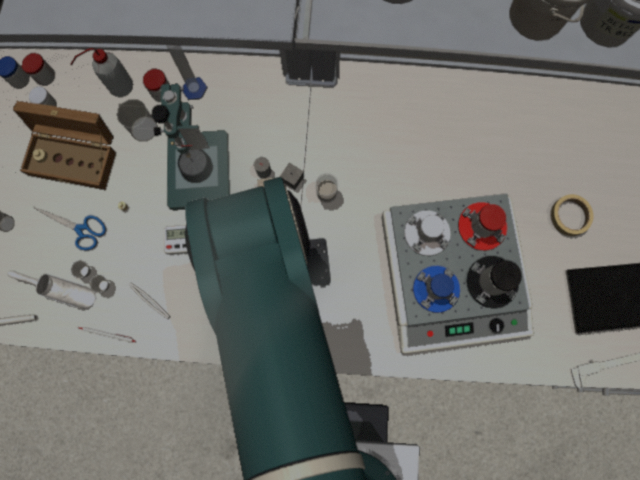

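All four jars stand upright on the pads that match their lids: in the scene crop, white is at (443,290), red (550,350), blue (358,365) and black (468,415). The beaker at (327,188) and the timer at (178,239) in the top view are where they were at the start.

```bash
python3 -c "
from rig import robot
print(robot.sign_off())"
```

```text
the job is handed in; nothing more can be done
None
```

I pressed all four jars down onto the pads matching their lid colours (lid tops measured within about 1 mm of fully home), left the beaker and timer where they were, and handed the job in at about 78 s of the 109 s limit.

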